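# Tighten the flip-lever clamp bolt of a glue-up jig

### The arm

A 6-joint arm with a two-finger parallel gripper is mounted at the origin on the work surface. World frame = base frame: x ahead of the robot, y to its left, z up, the work surface at z = 0. Lengths are in mm, angles in rad, forces in N, time in s.
With the tool pointing down it reaches from about 275 to 750 mm from the base axis. Payload 10.2 kg.
Tool frame: the origin (TCP) lies between the finger pads; the fingertips stand 11 mm ahead of it and the grasp point (between the pads) lies 8 mm behind it; z points along the fingers, y is the line along which they close (so a half turn about z gives the same grasp; the last joint's range is limited). The gripper opens to 85 mm and grips with 20 to 120 N. Pads are 22 mm wide; open, the fingers measure 114 mm over their backs; the gripper's body (76 mm by 85 mm) begins 54 mm behind the grasp point. The pads swing forward as they close: fully open they stand 13 mm farther back than shut.
Start: joints at [-1.325, 0.313, 1.498, -0, 1.331, -0.223], TCP at [237.192, -468.371, 242.294] pointing down, gripper open.
Joint ranges: [-2.94, 2.94], [-0.97, 2.17], [0.19, 2.56], [-1.23, 4.37], [0.02, 3.11], [-2.88, 2.88]. Speed limits (rad/s): [2.39, 2.39, 3.01, 3.14, 3.14, 3.14].

### API

Orientations are given as a unit quaternion [w, x, y, z].
In Python, from rig import sense, eyes, finish_job gives the robot as it stands.
- The arm moves only by the shell command python3 -m jog 'ROWS' [FORCE]. ROWS is JSON, a list of rows, each a list of 7 numbers: the shift along the tool's x, y, z in m, then the turn, a rotation vector about the tool's x, y, z in rad, then the finger opening in m, from 0 to 0.0854. In form: [[dx, dy, dz, rx, ry, rz, gripper], ...]. A call has 1 to 5 rows; each row shifts and turns the commanded pose from where the row before left it, along the tool's axes as they then stand; what a row does not reach is not made up. A row lasts 1/10 s, in which the tool goes at most 50 mm and 8.59 degrees, less where a joint would pass 70% of its speed; a pose out of reach is approached as far as the arm can. A call is refused whole if a number of a shift passes 0.05 or a number of a turn 0.15, either way. A call with a gripper value outside its range is refused whole. The fingers move at their own pace and stop on an object; FORCE is the grip in N (left out, the last holds). Time passes only in rows, so rows that do not move let the fingers close. It gives the time, the measured TCP pose, the force, the opening and the grip force at its end, in the units of the state.
- sense(): the state, without advancing time (a new reading comes with each control period).
- eyes.capture(name): name is "side" or "top" or "wrist"; returns the picture (420x560x3 uint8, red, green, blue); there is no depth.
- eyes.calibration(name): a dict with "fx", "fy", "cx", "cy" (pixels), "cam_to_world" (4x4, takes a point from camera to world coordinates); the wrist camera has in their place "mount" (4x4, takes a point from camera to tool coordinates, whose origin is the TCP and whose axes are the flange's). Camera axes: x right, y down, z forward; pixel columns grow to the right and rows downward; lengths in mm; the calibration is good to about 2 mm. A picture is of the moment at which its call begins: read the wrist's pose just before it. calibration takes no time and is no camera call.
- finish_job(): hands the job in; it is judged then, once.
The state is a dict: "time_s": time; "joints": joint angles; "dq": joint speeds; "tau": joint torques, N m; "eef_pos": TCP position; "ee_rot": TCP orientation; "force": force on the tool from outside, world axes, zero at the start; "wrist_torque": the same for the moment, N m; "grip_width": opening from 0.0 (shut) to 1.0 (fully open); "grip_force": force on a finger pad.
Only numpy, scipy, OpenCV 4.12 (cv2) and the standard library are available. Lean on these libraries where they do the work, as an engineer would, in place of code of your own. Each camera call takes 0.05 s, during which the arm holds its last target. There are 200 camera calls.

### The job

Clamp the lath panel in the glue-up jig: with its red lever standing up, screw the clamp bolt in clockwise until it is snug, without over-tightening it, then fold the lever down flat and let go. Leave everything else on the bench where it is.

Things in the scene. Friction and masses are not known exactly. Their poses are not given: they have to be found in the camera images.
- jig: glue-up jig fixed to the bench: fibreboard base 240 x 260 x 18 mm with a panel of light laths on it and across it (along the jig's y) a wooden bridge 50 mm wide, 234 mm long, its top 98 mm above the bench. Origin: centre of the underside, z up. Its place and yaw change. The clamp bolt stands upright in the middle of the bridge.
- head (a point): on the bolt's upright axis, underside of its dark steel collar (36 mm across, 10 mm high), z up, x the way the lever folds. Clockwise seen from above screws it in, 4 mm down per turn. 1.9 to 4.8 rad are to go until the black pad at its foot bears on the cork packing on the panel; how far differs each time and no measured pose tells it: feel the torque.
- neck (a point): top of the collar, on the axis, 10 mm above head. Feel: thread drag 0.09 N m, which can read either way once motion stops. After first touch a spring torque builds up by 0.45 N m per rad of turning: snug from 0.05 N m, best about 0.2; over-tightened, bruising the work, from 0.39. Let go, it eases back until the drag holds it, still snug.
- packing: round cork packing disc, 68 mm across and 12 mm high, lying on the panel under the bolt's black pad, beneath the bridge; origin: centre of its underside, 32 mm above the bench. The bolt presses on it.
- pin (a point): the lever's level hinge pin, on the bolt's axis 22 mm above the collar's underside; turns with the bolt, y along the pin, x the way the lever folds. Steel cheeks (36 mm apart outside) and a back plate 12 mm behind (its -x) reach 10 mm above the pin; higher up the lever stands free.
- lever_mid (a point): middle of the red lever, 40 mm from its pin: a flat paddle 10 mm thick (its x), 24 mm wide (its y), its free end 68 mm from the pin (its z points there). It stands straight up at the start: grip its broad faces from above to turn the bolt. It folds one way only, towards its x (the white-striped face goes down onto a black rest), away from the back plate.
- lever (a joint): angle of the lever about its pin: 0 standing up, 1.55 folded flat (a firm stop). It is stiff, about 0.15 N m all the way (some 3 N near its end), and stays where it is left.
- glue: white glue bottle, 60 mm wide and 170 mm tall, standing; a bystander
- hammer: hammer lying on the bench; a bystander
- screwdriver: screwdriver lying on the bench; a bystander
- arch: half-ring of brown fibreboard, 90 mm across and 14 mm high, lying flat; a bystander
- wedge: dark wooden wedge block 60 x 22 x 12 mm lying on a corner of the jig's base; a bystander
- lath1: wooden lath 260 x 14 x 8 mm lying on the bench; a bystander
- lath2: wooden lath like lath1; a bystander
- lath3: wooden lath like lath1; a bystander

How it is judged (in metres and radians):
On the way, in this order (a step that is already met when the one before it is completed fails the run):
1. the bolt is snug while its lever still stands up (contact force between packing and anything else above 1.5 N and value of joint lever below 0.35 rad), for 0.2 s.
2. the lever is folded flat with the bolt still snug (contact force between packing and anything else above 1.5 N and value of joint lever above 1.42 rad), for 0.2 s.
At the end, for the whole second after the job is handed in: The bolt is snug (it presses on the packing with more than 1.5 N and has never pressed with over 16.5 N), the lever is folded to within 0.13 rad of its stop and at rest, and the robot has let go (all of step 2 and velocity of joint lever below 0.1 rad/s); the robot touches nothing.
It fails at once if the bolt is over-tightened (bolt pressing with more than 16.5 N) (contact force between packing and anything else above 16.5 N).
It fails at once if a bystander is disturbed (moved more than 30 mm) (distance of any of glue, hammer, screwdriver, arch, wedge, lath1, lath2, lath3 from where it was at the start of the episode above 0.03 m).
It also fails if it takes over 72 s, if anything falls off the work surface, if the arm or the gripper's body presses on something with over 40 N, if the wrist force passes 120 N, or if a joint passes its speed limit or range.

## Working session

There is one attempt and no reset: what is moved stays moved. The work goes in short steps, Python scripts to look and compute and a shell command to move; the robot and the scene stay as the last step left them, time stands still between calls to the robot, and variables do not carry over. Pictures are saved under pics/ and viewed, at most 10 in all, crops included, and the job is handed in when it is done.

```bash
mkdir -p pics; ls; python3 - <<'E'
from rig import sense, eyes
import cv2
for n in ("top","side"):
    im=eyes.capture(n); cv2.imwrite(f"pics/{n}0.png",im[:,:,::-1])
    c=eyes.calibration(n);print(n,c)
print(eyes.calibration("wrist"))
print(sense())
E
```

```text
pics
top {'fx': 414.0647491443559, 'fy': 414.0647491443559, 'cx': 286.8240873918127, 'cy': 201.07426938510204, 'cam_to_world': array([[-2.11649547e-04, -9.96271494e-01,  8.62732055e-02,
         4.04649180e+02],
       [-9.99999964e-01,  2.25338238e-04,  1.48928327e-04,
         3.19109745e+01],
       [-1.67813699e-04, -8.62731709e-02, -9.96271505e-01,
         1.38209367e+03],
       [ 0.00000000e+00,  0.00000000e+00,  0.00000000e+00,
         1.00000000e+00]])}
side {'fx': 465.4858923546967, 'fy': 465.4858923546967, 'cx': 274.06330708215376, 'cy': 211.6095082014323, 'cam_to_world': array([[ 9.92611986e-01, -5.43058103e-02,  1.08500342e-01,
         3.85192683e+02],
       [-1.20356470e-01, -5.53869011e-01,  8.23858871e-01,
        -1.09143796e+03],
       [ 1.53546534e-02, -8.30830908e-01, -5.56313074e-01,
         8.77268878e+02],
       [ 0.00000000e+00,  0.00000000e+00,  0.00000000e+00,
         1.00000000e+00]])}
{'fx': 302.0662134106054, 'fy': 302.0662134106054, 'cx': 281.08347523005506, 'cy': 205.84699600433078, 'mount': array([[ 5.00452468e-04, -9.62340137e-01, -2.71847769e
[... 282 characters left out ...]
0]])}
{'time_s': 0.1, 'joints': array([-1.32541026e+00,  3.13399721e-01,  1.49834888e+00, -3.97618461e-06,
        1.33103088e+00, -2.23377478e-01]), 'dq': array([ 0.00071187,  0.00069541, -0.00099327,  0.00087637,  0.00111216,
        0.0009864 ]), 'tau': array([ 2.78814885e-03, -4.12899756e+01, -2.60141963e+01, -1.86516390e-04,
        3.04158224e-03,  2.46229277e-06]), 'eef_pos': array([ 237.13034016, -468.14851286,  241.79400333]), 'ee_rot': array([-5.93360720e-04,  9.72657824e-01,  2.32242126e-01, -8.46083709e-06]), 'force': array([ 0.39743959, -0.76206206, -0.50965472]), 'wrist_torque': array([ 0.04143205,  0.00925333, -0.02462529]), 'grip_force': 0.0, 'grip_width': 1.0009627066642364}
```

View pics/top0.png

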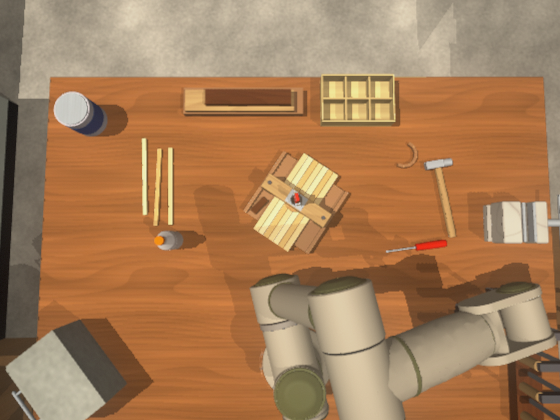

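View pics/side0.png

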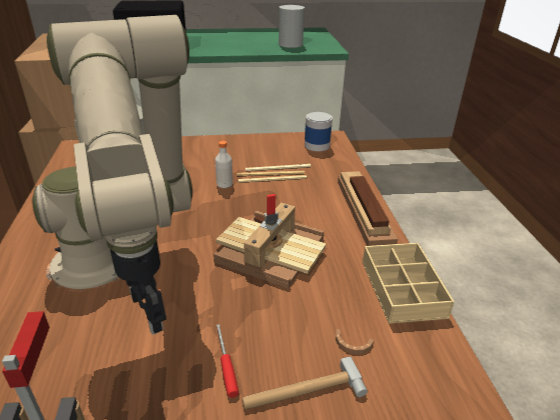

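The top view shows the jig near (297,200) with the red lever tip at (296,198). The side view shows the lever standing at (271,203). I'll triangulate it next.

```bash
cat > h.py <<'E'
import numpy as np, cv2
from rig import sense, eyes
from scipy.spatial.transform import Rotation as R
def quat(q): return R.from_quat([q[1],q[2],q[3],q[0]])
def cam(n, s=None):
    c=eyes.calibration(n)
    if n=="wrist":
        T=np.eye(4); T[:3,:3]=quat(s["ee_rot"]).as_matrix(); T[:3,3]=s["eef_pos"]
        M=T@c["mount"]
    else: M=c["cam_to_world"]
    return c,M
def ray(cm,p):
    c,M=cm; d=M[:3,:3]@np.array([(p[0]-c["cx"])/c["fx"],(p[1]-c["cy"])/c["fy"],1.]); return M[:3,3],d
def onz(cm,p,z):
    o,d=ray(cm,p); return o+d*(z-o[2])/d[2]
def proj(cm,P):
    c,M=cm; q=M[:3,:3].T@(np.asarray(P,float)-M[:3,3]); return np.array([c["fx"]*q[0]/q[2]+c["cx"],c["fy"]*q[1]/q[2]+c["cy"]])
def tri(a,b):
    A=np.zeros((3,3));v=np.zeros(3)
    for o,d in (a,b):
        d=d/np.linalg.norm(d);P=np.eye(3)-np.outer(d,d);A+=P;v+=P@o
    return np.linalg.solve(A,v)
def red(im,box):
    x0,y0,x1,y1=box; a=im[y0:y1,x0:x1].astype(int)
    m=((a[...,0]>110)&(a[...,1]<0.45*a[...,0])&(a[...,2]<0.45*a[...,0])).astype(np.uint8)
    y,x=np.nonzero(m); return np.c_[x+x0,y+y0]
E
python3 - <<'E'
from h import *
t=cv2.imread("pics/top0.png")[:,:,::-1]; s=cv2.imread("pics/side0.png")[:,:,::-1]
ct,cs=cam("top"),cam("side")
pt=red(t,(270,170,325,230)); ps=red(s,(255,180,290,225))
print(len(pt),pt.mean(0),pt.min(0),pt.max(0),len(ps),ps.mean(0),ps.min(0),ps.max(0))
P=tri(ray(ct,pt.mean(0)),ray(cs,ps.mean(0)));print(P,proj(ct,P),proj(cs,P))
# bridge ends by eye at z=98
for p in [(266,180),(329,218)]: print(onz(ct,p,98))
cv2.imwrite("pics/c.png",np.hstack([cv2.resize(t[150:260,240:355,::-1],None,fx=3.4,fy=3.4,interpolation=2),cv2.resize(s[175:285,210:325,::-1],None,fx=3.4,fy=3.4,interpolation=2)]))
E
```

```text
33 [296.63636364 197.48484848] [295 193] [299 202] 160 [270.65    203.35625] [267 194] [275 213]
[519.86220216   3.20108429 166.80095607] [296.6234901  197.70164889] [270.87605006 203.33332557]
[581.99885198  97.19758817  98.        ]
[463.12097438 -98.70563403  98.        ]
```

View pics/c.png

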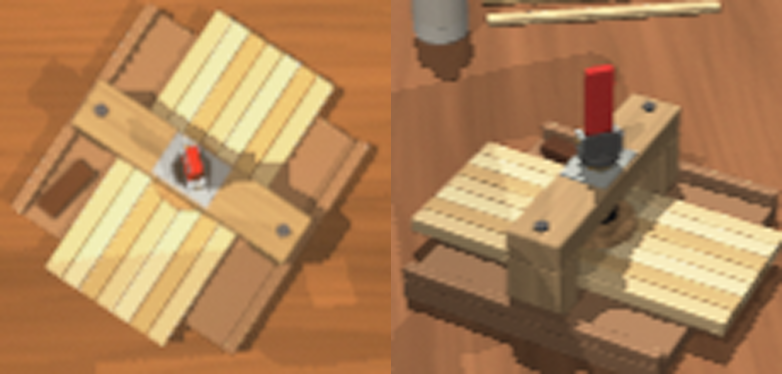

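The crop shows the wedge on the jig's left corner, the lever over the bridge centre and the bridge at about 60° yaw. I'll move above it now.

```bash
python3 -m jog '[[0.035,-0.022,-0.012,0,0,0,0.0854],[0.039,-0.0245,-0.012,0,0,0,0.0854],[0.039,-0.0245,-0.012,0,0,0,0.0854],[0.039,-0.0245,-0.012,0,0,0,0.0854],[0.039,-0.0245,-0.012,0,0,0,0.0854]]'; python3 -m jog '[[0.039,-0.0245,-0.009,0,0,0,0.0854],[0.039,-0.0245,-0.009,0,0,0,0.0854],[0.039,-0.0245,0,0,0,0,0.0854],[0.039,-0.0245,0,0,0,0,0.0854],[0.039,-0.0245,0,0,0,0,0.0854]]'; python3 -m jog '[[0.039,-0.0245,0,0,0,0,0.0854],[0.039,-0.0245,0,0,0,0,0.0854],[0,0,0,0,0,0,0.0854],[0,0,0,0,0,0,0.0854]]'
python3 - <<'E'
from h import *
s=sense();im=eyes.capture("wrist");cv2.imwrite("pics/w1.png",im[:,:,::-1])
print(s["eef_pos"],s["ee_rot"],s["joints"]); print(proj(cam("wrist",s),[520,3,195]),proj(cam("wrist",s),[520,3,105]))
np.savez("w1.npz",p=s["eef_pos"],r=s["ee_rot"])
E
```

```text
time_s: 0.6
eef_pos: [353.9, -273.2, 302.6]
ee_rot: [-0.0, 0.973, 0.232, -0.0]
force: [0.7, -0.7, 0.8]
grip_width: 1.001
grip_force: 0.0
time_s: 1.1
eef_pos: [472.5, -75.7, 320.2]
ee_rot: [-0.0, 0.973, 0.232, -0.0]
force: [-0.3, -1.2, 0.4]
grip_width: 1.0
grip_force: 0.0
time_s: 1.5
eef_pos: [519.4, 1.9, 319.7]
ee_rot: [-0.0, 0.972, 0.233, -0.001]
force: [-0.7, -0.7, 0.2]
grip_width: 1.0
grip_force: 0.0
[519.40707599   1.91258995 319.72613957] [-1.39352785e-04  9.72438737e-01  2.33157722e-01 -6.00357707e-04] [-2.22004653e-01  2.57831139e-01  1.37017915e+00 -2.80554452e-04
  1.51478276e+00  8.78160168e-01]
[280.57694492 200.40231804] [280.67845834 180.65782149]
```

View pics/w1.png

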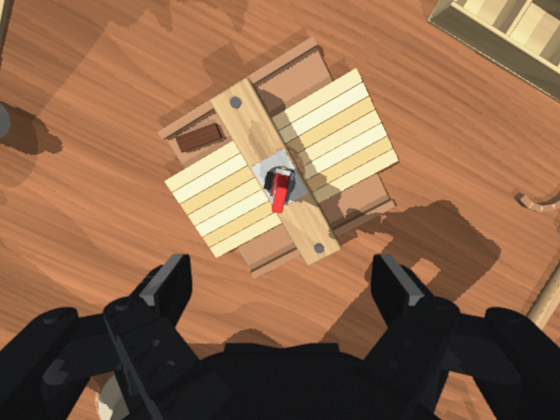

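The wrist view shows the bolt's lever at (280,190), with its tip lower in the image at about (279,207), between the jaws. I'll enlarge it for the yaw.

```bash
python3 - <<'E'
import cv2
t=cv2.imread("pics/w1.png"); cv2.imwrite("pics/c2.png",cv2.resize(t[155:225,245:320],None,fx=8,fy=8,interpolation=cv2.INTER_CUBIC))
E
```

```text
(no output)
```

View pics/c2.png

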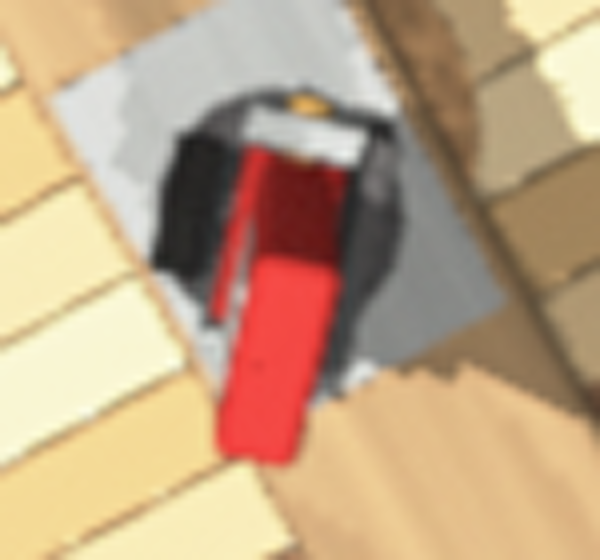

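The bright-red quad is the lever's end face: corners in the crop are about (250,258), (340,265), (298,462) and (220,455). The white stripe and the black rest are on its left, so it folds towards image left.

```bash
python3 - <<'E'
from h import *
d=np.load("w1.npz"); s=dict(eef_pos=d["p"],ee_rot=d["r"]); cw=cam("wrist",s); cs=cam("side")
q=np.array([(250,258),(340,265),(298,462),(220,455)])/8+[245,155]
# tip height: wrist quad centre x side-image top of red (row ~195)
sd=cv2.imread("pics/side0.png")[:,:,::-1]; ps=red(sd,(255,180,290,225)); top=ps[ps[:,1]<=195].mean(0)
T=tri(ray(cw,q.mean(0)),ray(cs,top)); print("tip",T,top)
for z in (T[2],195):
  W=np.array([onz(cw,p,z) for p in q]); L=(W[2]+W[3]-W[0]-W[1])/2; X=(W[0]+W[3]-W[1]-W[2])/2
  print(z,W.mean(0),"wide",np.linalg.norm(L),"thick",np.linalg.norm(X),"yaw of lever x",np.arctan2(X[1],X[0]),"y-axis yaw",np.arctan2(L[1],L[0]))
Rw=quat(s["ee_rot"]).as_matrix();print(Rw)
E
```

```text
tip [520.48830439   3.83897752 195.28170449] [271.35714286 194.64285714]
195.28170449394926 [519.88881207   3.90317968 195.28170449] wide 22.679824446850187 thick 9.235346696398075 yaw of lever x 1.9558267526028679 y-axis yaw -2.8466953183485355
195 [519.82209051   3.87070033 195.        ] wide 22.704756430841027 thick 9.245499134593778 yaw of lever x 1.9558267526028796 y-axis yaw -2.8466953183485346
[[ 8.91274232e-01  4.53463034e-01 -1.23260454e-03]
 [ 4.53463369e-01 -8.91274914e-01 -8.93197904e-06]
 [-1.10263983e-03 -5.50980163e-04 -9.99999240e-01]]
```

```bash
for i in 1; do python3 -m jog '[[0,0,0,0,0,-0.149,0.06],[0,0,0,0,0,-0.149,0.06],[0,0,0,0,0,-0.149,0.06],[0,0,0,0,0,-0.149,0.06],[0,0,0,0,0,-0.149,0.06]]'; python3 -m jog '[[0,0,0,0,0,-0.149,0.06],[0,0,0,0,0,-0.149,0.06],[0,0,0,0,0,-0.149,0.06],[0,0,0,0,0,-0.149,0.06],[0,0,0,0,0,-0.149,0.06]]';python3 -m jog '[[0,0,0,0,0,-0.149,0.06],[0,0,0,0,0,-0.149,0.06],[0,0,0,0,0,-0.149,0.06],[0,0,0,0,0,-0.149,0.06],[0,0,0,0,0,-0.149,0.06]]';python3 -m jog '[[0,0,0,0,0,-0.149,0.06],[0,0,0,0,0,-0.149,0.06],[0,0,0,0,0,-0.149,0.06],[0,0,0,0,0,-0.149,0.06],[0,0,0,0,0,-0.149,0.06]]';python3 -m jog '[[0,0,0.03,0,0,0,0.06],[0,0,0.03,0,0,0,0.06],[0,0,0,0,0,0,0.06],[0,0,0,0,0,0,0.06]]'; done | tail -6
python3 - <<'E'
from h import *
s=sense();im=eyes.capture("wrist");cv2.imwrite("pics/w2.png",im[:,:,::-1])
Rw=quat(s["ee_rot"]).as_matrix()
cw=cam("wrist",s)
print(s["eef_pos"],s["joints"],"tool y yaw",np.arctan2(Rw[1,1],Rw[0,1]))
print("tip shift in tool", Rw.T@(np.array([520,3.8,195.3])-s["eef_pos"]))
p=proj(cw,[520,3.8,195.3]).astype(int);print(p)
x,y=p-35;x=max(x,0)
cv2.imwrite("pics/c3.png",cv2.resize(im[y-10:y+60,x:x+75,::-1],None,fx=8,fy=8,interpolation=cv2.INTER_CUBIC));print(x,y-10)
np.savez("w2.npz",p=s["eef_pos"],r=s["ee_rot"])
E
```

```text
time_s: 3.95
eef_pos: [519.4, 0.4, 261.3]
ee_rot: [0.0, -0.152, 0.988, -0.0]
force: [0.0, 0.2, 0.7]
grip_width: 0.697
grip_force: 0.0
[5.19397020e+02 4.04411323e-01 2.61334605e+02] [-2.24994061e-01  2.86634081e-01  1.48276158e+00 -1.16960651e-04
  1.37164286e+00 -2.10154932e+00] tool y yaw 1.8765782835610696
tip shift in tool [-1.56948821  3.08160513 66.03410517]
[285 226]
250 181
```

View pics/c3.png

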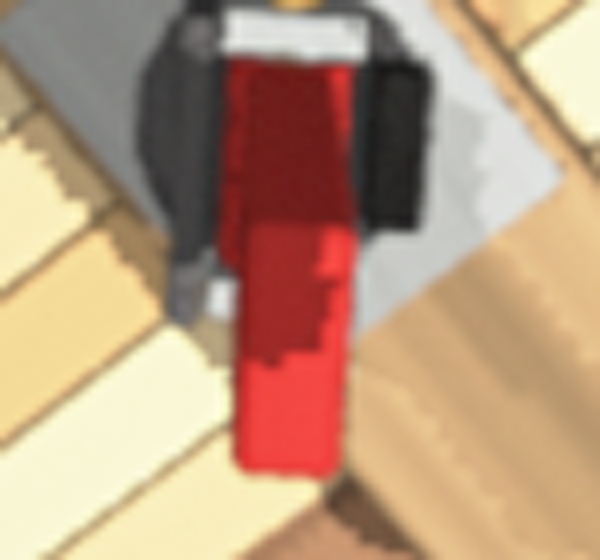

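The lever is now aligned: its end face is centred at pixel (286.8,224.4) with the black rest on the right (tool +y), so the fold direction is tool +y. I'll descend around it and grip.

```bash
python3 -m jog '[[-0.001,0.0037,0.02,0,0,0.03,0.06],[0,0,0.03,0,0,0,0.06],[0,0,0.03,0,0,0,0.06],[0,0,0.018,0,0,0,0.06],[0,0,0,0,0,0,0.06]]' 40; python3 -m jog '[[0,0,0,0,0,0,0.02],[0,0,0,0,0,0,0.02],[0,0,0,0,0,0,0.02],[0,0,0,0,0,0,0.02],[0,0,0,0,0,0,0.02]]';python3 -c "
from rig import sense;print(sense()['wrist_torque'],sense()['force'])"; python3 -m jog '[[0,0,0,0,0,0,0.0],[0,0,0,0,0,0,0.0],[0,0,0,0,0,0,0.0],[0,0,0,0,0,0,0.0],[0,0,0,0,0,0,0.0]]';python3 -c "
from rig import sense;s=sense();print(s['wrist_torque'],s['force'],s['grip_force'],s['eef_pos'])"
```

```text
time_s: 4.5
eef_pos: [519.0, 4.9, 161.8]
ee_rot: [-0.001, -0.138, 0.99, 0.0]
force: [-0.0, 0.8, 1.2]
grip_width: 0.706
grip_force: 0.0
time_s: 5.0
eef_pos: [519.4, 5.1, 162.7]
ee_rot: [0.0, -0.138, 0.99, -0.0]
force: [-0.1, 1.0, -1.0]
grip_width: 0.234
grip_force: 0.0
[-0.00763327  0.0137801  -0.00575299] [-0.0719956   1.01144894 -0.96734631]
time_s: 5.5
eef_pos: [519.7, 4.7, 162.7]
ee_rot: [0.001, -0.138, 0.99, -0.001]
force: [1.4, -6.3, 1.9]
grip_width: 0.112
grip_force: 39.7
[-1.16479483 -0.26984407  0.06496633] [ 1.36769587 -6.32652155  1.92149911] 39.70889210700989 [519.66063123   4.66727572 162.67554428]
```

```bash
cat > st.py <<'E'
from h import *
s=sense();Rw=quat(s["ee_rot"]).as_matrix()
print("T",round(s["time_s"],2),"Mz %.3f"%s["wrist_torque"][2],"F tool",(Rw.T@s["force"]).round(1),"j6 %.3f"%s["joints"][5],"yaw %.3f"%np.arctan2(Rw[1,1],Rw[0,1]),"pos",s["eef_pos"].round(2),"tilt",Rw[2,:2].round(3),"grip",round(s["grip_width"],3),round(s["grip_force"],1),"tau6 %.3f"%s["tau"][5])
E
python3 -m jog '[[0,-0.0005,0,0,0,0,0],[0,0,0.00006,0,0,0.1,0],[0,0,0.00006,0,0,0.1,0],[0,0,0.00006,0,0,0.1,0],[0,0,0.00006,0,0,0.1,0]]' >/dev/null; python3 st.py
python3 -m jog '[[0,0,0.00006,0,0,0.1,0],[0,0,0.00006,0,0,0.1,0],[0,0,0.00006,0,0,0.1,0],[0,0,0.00006,0,0,0.1,0]]' >/dev/null; python3 st.py
python3 -m jog '[[0,0,0.00006,0,0,0.1,0],[0,0,0.00006,0,0,0.1,0],[0,0,0.00006,0,0,0.1,0],[0,0,0.00006,0,0,0.1,0]]' >/dev/null; python3 st.py
python3 -m jog '[[0,0,0.00006,0,0,0.1,0],[0,0,0.00006,0,0,0.1,0],[0,0,0.00006,0,0,0.1,0],[0,0,0.00006,0,0,0.1,0]]' >/dev/null; python3 st.py
```

```text
T 6.0 Mz 0.090 F tool [-2.  -3.2 -3.8] j6 -1.661 yaw 1.444 pos [519.7    4.53 162.39] tilt [-0.001 -0.   ] grip 0.113 39.8 tau6 -1.210
T 6.4 Mz 0.125 F tool [-3.2 -2.5 -3.2] j6 -1.261 yaw 1.044 pos [519.73   4.44 162.13] tilt [-0.001  0.   ] grip 0.112 39.8 tau6 -1.210
T 6.8 Mz 0.180 F tool [-5.1 -1.7 -4. ] j6 -0.861 yaw 0.644 pos [519.69   4.41 161.85] tilt [-0.001  0.   ] grip 0.116 39.8 tau6 -1.209
T 7.2 Mz 0.127 F tool [-5.9  1.4 -3.4] j6 -0.461 yaw 0.244 pos [519.65   4.41 161.62] tilt [-0.001  0.001] grip 0.114 40.0 tau6 -1.212
```

```bash
J="python3 -m jog"
$J '[[0.0004,0,0,0,0,0,0],[0,0,0.00004,0,0,0.1,0]]' >/dev/null; python3 st.py
$J '[[0,0,0.00007,0,0,0.1,0]]' >/dev/null; python3 st.py
$J '[[0,0,0.00007,0,0,0.1,0]]' >/dev/null; python3 st.py
$J '[[0,0,0.00007,0,0,0.1,0]]' >/dev/null; python3 st.py
$J '[[0,0,0.00007,0,0,0.1,0]]' >/dev/null; python3 st.py
$J '[[0,0,0.00007,0,0,0.1,0]]' >/dev/null; python3 st.py
```

```text
T 7.4 Mz 0.129 F tool [-6.6  1.5 -3.2] j6 -0.364 yaw 0.148 pos [519.61   4.63 161.56] tilt [-0.001  0.001] grip 0.116 39.9 tau6 -2.014
T 7.5 Mz 0.184 F tool [-6.1  1.7 -3.2] j6 -0.262 yaw 0.045 pos [519.61   4.61 161.49] tilt [-0.001  0.001] grip 0.112 40.0 tau6 -1.272
T 7.6 Mz 0.110 F tool [-6.3  2.4 -3.5] j6 -0.161 yaw -0.055 pos [519.62   4.58 161.43] tilt [-0.001  0.001] grip 0.11 40.0 tau6 -1.212
T 7.7 Mz 0.131 F tool [-5.   2.6 -3.2] j6 -0.061 yaw -0.155 pos [519.62   4.59 161.37] tilt [-0.001  0.001] grip 0.112 40.0 tau6 -1.210
T 7.8 Mz 0.076 F tool [-5.5  3.7 -4. ] j6 0.039 yaw -0.255 pos [519.64   4.59 161.32] tilt [-0.001  0.001] grip 0.113 40.0 tau6 -1.210
T 7.9 Mz 0.148 F tool [-4.9  3.4 -3.6] j6 0.139 yaw -0.355 pos [519.63   4.56 161.25] tilt [-0.001  0.001] grip 0.111 40.0 tau6 -1.209
```

```bash
J="python3 -m jog"
$J '[[0,0,0.00007,0,0,0.1,0]]' >/dev/null; python3 st.py
$J '[[0,0,0.00007,0,0,0.1,0]]' >/dev/null; python3 st.py
$J '[[0,0,0.00007,0,0,0.1,0]]' >/dev/null; python3 st.py
$J '[[0,0,0.00007,0,0,0.1,0]]' >/dev/null; python3 st.py
$J '[[0,0,0.00007,0,0,0.1,0]]' >/dev/null; python3 st.py
```

```text
T 8.0 Mz 0.132 F tool [-5.4  3.8 -4. ] j6 0.239 yaw -0.455 pos [519.63   4.57 161.16] tilt [-0.     0.001] grip 0.118 40.1 tau6 -1.210
T 8.1 Mz 0.067 F tool [-4.5  5.1 -3. ] j6 0.339 yaw -0.555 pos [519.65   4.55 161.12] tilt [-0.     0.001] grip 0.11 40.1 tau6 -1.210
T 8.2 Mz 0.090 F tool [-4.1  5.4 -2.9] j6 0.439 yaw -0.655 pos [519.64   4.55 161.06] tilt [-0.     0.001] grip 0.112 40.1 tau6 -1.209
T 8.3 Mz 0.164 F tool [-4.7  5.4 -3.1] j6 0.539 yaw -0.755 pos [519.63   4.54 160.97] tilt [-0.     0.001] grip 0.115 40.1 tau6 -1.211
T 8.4 Mz 0.043 F tool [-3.5  6.  -3.3] j6 0.639 yaw -0.855 pos [519.63   4.52 160.93] tilt [0.    0.001] grip 0.108 40.1 tau6 -1.210
```

```bash
J="python3 -m jog"
$J '[[0,0,0.00007,0,0,0.03,0]]' >/dev/null; python3 st.py
$J '[[0,0,0.00007,0,0,0.03,0]]' >/dev/null; python3 st.py
$J '[[0,0,0.00007,0,0,0.03,0]]' >/dev/null; python3 st.py
```

```text
T 8.5 Mz 0.069 F tool [-3.6  5.9 -3.8] j6 0.668 yaw -0.884 pos [519.65   4.53 160.88] tilt [0.    0.001] grip 0.11 40.2 tau6 0.325
T 8.6 Mz 0.042 F tool [-2.6  5.6 -4.1] j6 0.696 yaw -0.912 pos [519.67   4.5  160.86] tilt [0.    0.002] grip 0.113 40.2 tau6 -0.256
T 8.7 Mz 0.091 F tool [-3.1  5.  -4.8] j6 0.726 yaw -0.942 pos [519.65   4.52 160.85] tilt [0.    0.002] grip 0.106 40.3 tau6 -0.301
```

```bash
J="python3 -m jog"
$J '[[-0.0002,0.0004,0.00007,0,0,0.08,0]]' >/dev/null; python3 st.py
$J '[[0,0,0.00005,0,0,0.08,0]]' >/dev/null; python3 st.py
$J '[[0,0,0.00005,0,0,0.08,0]]' >/dev/null; python3 st.py
$J '[[0,0,0.00005,0,0,0.08,0]]' >/dev/null; python3 st.py
$J '[[0,0,0.00005,0,0,0.08,0]]' >/dev/null; python3 st.py
$J '[[0,0,0.00005,0,0,0.08,0]]' >/dev/null; python3 st.py
```

```text
T 8.8 Mz 0.136 F tool [-1.7  3.9 -4.9] j6 0.806 yaw -1.023 pos [519.67   4.35 160.79] tilt [0.001 0.001] grip 0.111 40.4 tau6 -1.382
T 8.9 Mz 0.065 F tool [-1.   4.8 -5.2] j6 0.887 yaw -1.104 pos [519.68   4.39 160.75] tilt [0.001 0.001] grip 0.112 40.4 tau6 -0.992
T 9.0 Mz 0.084 F tool [-1.2  4.2 -5. ] j6 0.967 yaw -1.184 pos [519.66   4.36 160.69] tilt [0.001 0.001] grip 0.108 40.4 tau6 -0.954
T 9.1 Mz 0.108 F tool [-1.   4.  -4.4] j6 1.047 yaw -1.264 pos [519.66   4.36 160.62] tilt [0.001 0.001] grip 0.113 40.4 tau6 -0.952
T 9.2 Mz 0.156 F tool [ 0.1  4.6 -4.4] j6 1.127 yaw -1.344 pos [519.65   4.35 160.57] tilt [0.001 0.001] grip 0.111 40.4 tau6 -0.952
T 9.3 Mz 0.092 F tool [-0.5  4.7 -5.5] j6 1.207 yaw -1.424 pos [519.64   4.35 160.51] tilt [0.001 0.001] grip 0.113 40.4 tau6 -0.952
```

Still only drag (about 0.1) at 3.27 rad turned.

```bash
J="python3 -m jog"
$J '[[0,0,0.00005,0,0,0.08,0]]' >/dev/null; python3 st.py
$J '[[0,0,0.00005,0,0,0.08,0]]' >/dev/null; python3 st.py
$J '[[0,0,0.00005,0,0,0.08,0]]' >/dev/null; python3 st.py
$J '[[0,0,0.00005,0,0,0.08,0]]' >/dev/null; python3 st.py
$J '[[0,0,0.00005,0,0,0.08,0]]' >/dev/null; python3 st.py
```

```text
T 9.4 Mz 0.142 F tool [-0.1  4.7 -4.7] j6 1.287 yaw -1.504 pos [519.66   4.35 160.5 ] tilt [0.001 0.001] grip 0.111 40.4 tau6 -0.952
T 9.5 Mz 0.078 F tool [ 0.2  6.  -5.2] j6 1.367 yaw -1.584 pos [519.64   4.37 160.43] tilt [0.001 0.001] grip 0.111 40.4 tau6 -0.952
T 9.6 Mz 0.086 F tool [ 0.6  4.8 -4.8] j6 1.447 yaw -1.664 pos [519.63   4.34 160.38] tilt [0.001 0.   ] grip 0.109 40.3 tau6 -0.952
T 9.7 Mz 0.161 F tool [ 0.7  4.3 -4. ] j6 1.527 yaw -1.744 pos [519.63   4.34 160.35] tilt [0.001 0.   ] grip 0.115 40.3 tau6 -0.952
T 9.8 Mz 0.079 F tool [ 0.9  5.8 -5.1] j6 1.607 yaw -1.824 pos [519.61   4.34 160.27] tilt [0.001 0.   ] grip 0.108 40.4 tau6 -0.950
```

```bash
J="python3 -m jog"
$J '[[0,0,0.00005,0,0,0.08,0]]' >/dev/null; python3 st.py
$J '[[0,0,0.00005,0,0,0.08,0]]' >/dev/null; python3 st.py
$J '[[0,0,0.00005,0,0,0.08,0]]' >/dev/null; python3 st.py
$J '[[0,0,0.00005,0,0,0.08,0]]' >/dev/null; python3 st.py
$J '[[0,0,0.00005,0,0,0.08,0]]' >/dev/null; python3 st.py
```

```text
T 9.9 Mz 0.160 F tool [ 2.   4.3 -4.1] j6 1.687 yaw -1.904 pos [519.61   4.33 160.22] tilt [0.001 0.   ] grip 0.114 40.4 tau6 -0.900
T 10.0 Mz 0.235 F tool [ 2.3  3.9 -5.7] j6 1.767 yaw -1.984 pos [519.62   4.35 160.15] tilt [0.001 0.   ] grip 0.112 40.4 tau6 -0.867
T 10.1 Mz 0.242 F tool [ 2.9  3.7 -5.2] j6 1.847 yaw -2.064 pos [519.63   4.33 160.13] tilt [0.001 0.   ] grip 0.112 40.4 tau6 -0.834
T 10.2 Mz 0.223 F tool [ 3.6  3.1 -4.9] j6 1.927 yaw -2.144 pos [519.66   4.34 160.1 ] tilt [0.001 0.   ] grip 0.115 40.4 tau6 -0.801
T 10.3 Mz 0.266 F tool [ 3.1  3.2 -5.6] j6 2.007 yaw -2.224 pos [519.68   4.31 160.06] tilt [ 0.001 -0.   ] grip 0.108 40.4 tau6 -0.767
```

Contact is clear: tau6 rises about 0.033 per step from j6≈1.6, so the spring torque is now about 0.185 N m. I'll hold, then release and rise.

```bash
J="python3 -m jog"
$J '[[0,0,0,0,0,0.04,0],[0,0,0,0,0,0,0],[0,0,0,0,0,0,0],[0,0,0,0,0,0,0]]' >/dev/null; python3 st.py
$J '[[0,0,0,0,0,0,0.05],[0,0,0,0,0,0,0.05],[0,0,0,0,0,0,0.05],[0,0,0,0,0,0,0.05],[0,0,0,0,0,0,0.05]]' >/dev/null; python3 st.py
$J '[[0,0,-0.02,0,0,0,0.05],[0,0,-0.03,0,0,0,0.05],[0,0,-0.03,0,0,0,0.05],[0,0,-0.02,0,0,0,0.05],[0,0,0,0,0,0,0.05]]' >/dev/null; python3 st.py
python3 - <<'E'
from h import *
s=sense();im=eyes.capture("wrist");Rw=quat(s["ee_rot"]).as_matrix()
cv2.imwrite("pics/w4.png",im[:,:,::-1]);cw=cam("wrist",s)
p=proj(cw,[519.6,4.4,192]).astype(int);print(p)
cv2.imwrite("pics/c4.png",cv2.resize(im[p[1]-60:p[1]+40,p[0]-55:p[0]+55,::-1],None,fx=5,fy=5,interpolation=cv2.INTER_CUBIC))
E
```

```text
T 10.7 Mz 0.167 F tool [ 4.3  3.3 -5.4] j6 2.044 yaw -2.261 pos [519.67   4.31 160.03] tilt [ 0.001 -0.   ] grip 0.115 40.4 tau6 0.092
T 11.2 Mz 0.046 F tool [-0.4  0.1  0.7] j6 2.045 yaw -2.262 pos [519.29   4.77 159.47] tilt [-0. -0.] grip 0.588 0.0 tau6 -0.002
T 11.7 Mz 0.052 F tool [1.5 0.4 0.5] j6 2.045 yaw -2.262 pos [520.22   4.56 262.15] tilt [ 0.004 -0.002] grip 0.587 0.0 tau6 0.001
[281 222]
```

View pics/c4.png

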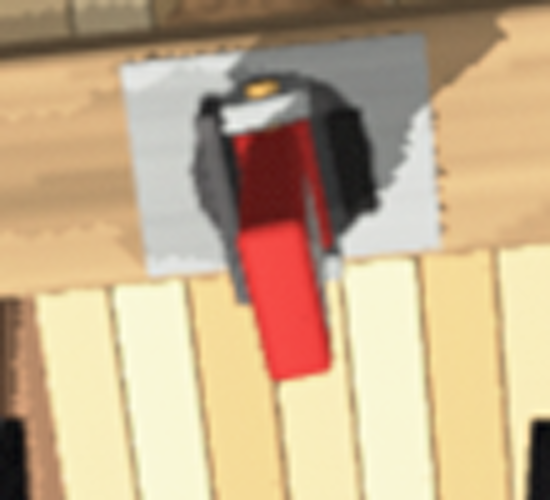

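The lever now stands rotated about 0.2 rad from the tool, as expected from the easing back. The black rest is on the image's right (tool +y), and its end face is centred near crop (285,300). I'll align, close the fingers and go behind it.

```bash
J="python3 -m jog"
$J '[[0,0,0,0,0,-0.1,0],[0,0,0,0,0,-0.1,0],[0.008,-0.028,0,0,0,0,0],[0,0,0,0,0,0,0],[0,0,0,0,0,0,0]]' >/dev/null
$J '[[0,0,0,0,0,0,0],[0,0,0,0,0,0,0],[0,0,0,0,0,0,0],[0,0,0,0,0,0,0]]' >/dev/null
cat >> st.py <<'E'
P=Rw.T@(s["eef_pos"]-np.array([519.65,4.35,124.6])); print("rel pin tool x %.1f y %.1f height TCP %.1f"%(P[0],P[1],-P[2]), "M",s["wrist_torque"].round(2))
E
python3 st.py
python3 - <<'E'
from h import *
s=sense();im=eyes.capture("wrist");cv2.imwrite("pics/w5.png",im[:,:,::-1])
E
```

```text
T 12.65 Mz -0.053 F tool [-1.2 -1.5 -1.3] j6 1.892 yaw -2.062 pos [539.51  25.34 259.61] tilt [0. 0.] grip 0.0 0.0 tau6 -0.001
rel pin tool x 7.6 y -27.9 height TCP 135.0 M [-0.02 -0.   -0.05]
```

View pics/w5.png

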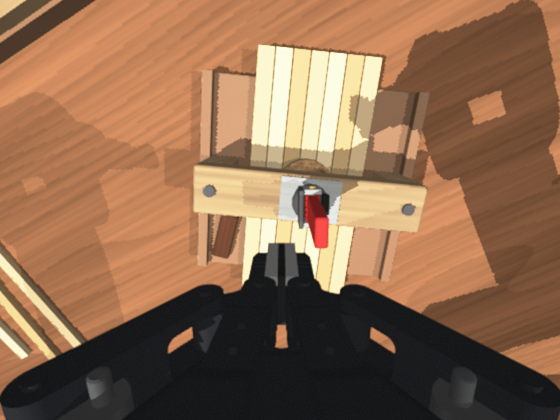

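The closed fingers (centre about (282,255)) are left of the lever (end near (320,240)), on its back side with the black rest beyond it. I'll descend and begin pushing.

```bash
J="python3 -m jog"
$J '[[0,0,0.03,0,0,0,0],[0,0,0.03,0,0,0,0],[0,0,0.012,0,0,0,0],[0,0,0,0,0,0,0]]' >/dev/null;python3 st.py
$J '[[0,0.004,0,0,0,0,0],[0,0.004,0,0,0,0,0],[0,0.004,0.0,0,0,0,0]]' >/dev/null;python3 st.py
$J '[[0,0.005,0.0005,0,0,0,0],[0,0.005,0.0005,0,0,0,0],[0,0.005,0.0012,0,0,0,0]]' >/dev/null;python3 st.py
```

```text
T 13.1 Mz -0.002 F tool [ 0.4 -0.  -1. ] j6 1.892 yaw -2.062 pos [539.13  25.59 186.52] tilt [-0.003  0.001] grip 0.001 0.0 tau6 -0.000
rel pin tool x 7.0 y -27.9 height TCP 62.0 M [-0.02 -0.03 -0.  ]
T 13.4 Mz -0.007 F tool [ 0.1 -2.2 -1.3] j6 1.870 yaw -2.062 pos [534.38  14.64 188.79] tilt [ 0.002 -0.001] grip -0.002 1.2 tau6 0.105
rel pin tool x 8.3 y -16.1 height TCP 64.2 M [ 0.27 -0.28 -0.01]
T 13.7 Mz 0.031 F tool [ 0.6 -2.2 -2.1] j6 1.842 yaw -2.062 pos [526.9    1.31 185.7 ] tilt [ 0.001 -0.   ] grip 0.002 1.3 tau6 0.130
rel pin tool x 7.9 y -0.8 height TCP 61.1 M [ 0.15 -0.19  0.03]
```

```bash
J="python3 -m jog"
$J '[[0,0.005,0.0018,0,0,0,0],[0,0.005,0.0024,0,0,0,0],[0,0.005,0.003,0,0,0,0],[0,0.005,0.0035,0,0,0,0]]' >/dev/null;python3 st.py
$J '[[0,0.004,0.0038,0,0,0,0],[0,0.0033,0.004,0,0,0,0],[0,0.003,0.0043,0,0,0,0],[0,0.0027,0.0045,0,0,0,0]]' >/dev/null;python3 st.py
$J '[[0,0.0018,0.0045,0,0,0,0],[0,0.0014,0.0045,0,0,0,0],[0,0.001,0.0045,0,0,0,0]]' >/dev/null;python3 st.py
```

```text
T 14.1 Mz -0.022 F tool [-0.1 -1.9 -4.3] j6 1.804 yaw -2.062 pos [517.26 -16.38 174.45] tilt [0. 0.] grip 0.004 1.7 tau6 0.130
rel pin tool x 7.7 y 19.4 height TCP 49.8 M [ 0.12 -0.16 -0.02]
T 14.5 Mz 0.051 F tool [ 0.3  0.8 -4.1] j6 1.779 yaw -2.062 pos [511.19 -27.71 157.71] tilt [0. 0.] grip 0.001 1.8 tau6 0.066
rel pin tool x 7.7 y 32.3 height TCP 33.1 M [-0.22 -0.03  0.05]
T 14.8 Mz 0.014 F tool [ 0.6  1.8 -4.4] j6 1.771 yaw -2.062 pos [509.2  -31.28 144.1 ] tilt [-0.  0.] grip 0.001 1.8 tau6 0.022
rel pin tool x 7.6 y 36.4 height TCP 19.5 M [-0.39  0.15  0.01]
```

```bash
J="python3 -m jog"
$J '[[0,0,0.0012,0,0,0,0],[0,0,0.0012,0,0,0,0]]' >/dev/null;python3 st.py
$J '[[0,0,0.0008,0,0,0,0],[0,0,0,0,0,0,0]]' >/dev/null;python3 st.py
$J '[[0,0,0.0006,0,0,0,0],[0,0,0,0,0,0,0]]' >/dev/null;python3 st.py
```

```text
T 15.0 Mz -0.010 F tool [-0.2  2.7 -3.6] j6 1.771 yaw -2.062 pos [509.3  -31.14 141.99] tilt [-0.  0.] grip 0.001 1.8 tau6 0.003
rel pin tool x 7.6 y 36.2 height TCP 17.4 M [-0.38  0.16 -0.01]
T 15.2 Mz -0.027 F tool [ 0.9  1.8 -2.2] j6 1.771 yaw -2.062 pos [509.35 -31.01 141.28] tilt [-0. -0.] grip 0.005 1.0 tau6 0.005
rel pin tool x 7.6 y 36.0 height TCP 16.7 M [-0.2   0.07 -0.03]
T 15.4 Mz -0.028 F tool [-0.2  1.6 -2.2] j6 1.771 yaw -2.062 pos [509.36 -31.06 140.77] tilt [0. 0.] grip 0.001 1.4 tau6 0.007
rel pin tool x 7.6 y 36.1 height TCP 16.2 M [-0.36  0.11 -0.03]
```

```bash
J="python3 -m jog"
$J '[[0,0,0.0007,0,0,0,0],[0,0,0,0,0,0,0]]' >/dev/null;python3 st.py
$J '[[0,0,0.0007,0,0,0,0],[0,0,0,0,0,0,0]]' >/dev/null;python3 st.py
$J '[[0,0,0.0005,0,0,0,0],[0,0,0,0,0,0,0]]' >/dev/null;python3 st.py
```

```text
T 15.6 Mz 0.066 F tool [ 0.1  2.7 -6. ] j6 1.771 yaw -2.062 pos [509.57 -31.19 140.42] tilt [ 0.001 -0.   ] grip 0.002 2.9 tau6 0.015
rel pin tool x 7.9 y 36.1 height TCP 15.8 M [-0.43  0.24  0.07]
T 15.8 Mz 0.029 F tool [  0.3   2.6 -10.2] j6 1.771 yaw -2.062 pos [509.86 -31.36 140.27] tilt [ 0.002 -0.   ] grip -0.007 4.7 tau6 0.028
rel pin tool x 8.2 y 36.1 height TCP 15.7 M [-0.54  0.31  0.03]
T 16.0 Mz 0.107 F tool [ -0.5   3.5 -11.7] j6 1.771 yaw -2.062 pos [510.   -31.44 140.08] tilt [ 0.003 -0.   ] grip 0.001 5.9 tau6 0.040
rel pin tool x 8.4 y 36.1 height TCP 15.5 M [-0.54  0.42  0.11]
```

The force is climbing against a firm stop at the expected height. I'll lift away and look.

```bash
J="python3 -m jog"
$J '[[0,0,0.0005,0,0,0,0],[0,0,0,0,0,0,0],[0,0,-0.003,0,0,0,0],[0,0,-0.02,0,0,0,0],[0,0,-0.04,0,0,0,0]]' >/dev/null
$J '[[0,0,-0.04,0,0,0,0],[0,0,-0.03,0,0,0,0],[0,0,0,0,0,0,0],[0,0,0,0,0,0,0],[0,0,0,0,0,0,0]]' >/dev/null;python3 st.py
python3 - <<'E'
from h import *
im=eyes.capture("side");w=eyes.capture("wrist")
a=cv2.resize(im[165:275,200:340,::-1],(560,440),interpolation=cv2.INTER_CUBIC)
cv2.imwrite("pics/c6.png",np.hstack([a[:,:400],cv2.resize(w[90:310,180:380,::-1],(400,440),interpolation=cv2.INTER_CUBIC)]))
E
```

```text
T 17.0 Mz 0.025 F tool [-0.1 -0.   0.7] j6 1.771 yaw -2.062 pos [508.86 -30.77 269.83] tilt [-0.003  0.   ] grip 0.002 0.0 tau6 0.000
rel pin tool x 6.6 y 36.1 height TCP 145.2 M [-0.05  0.03  0.02]
```

View pics/c6.png

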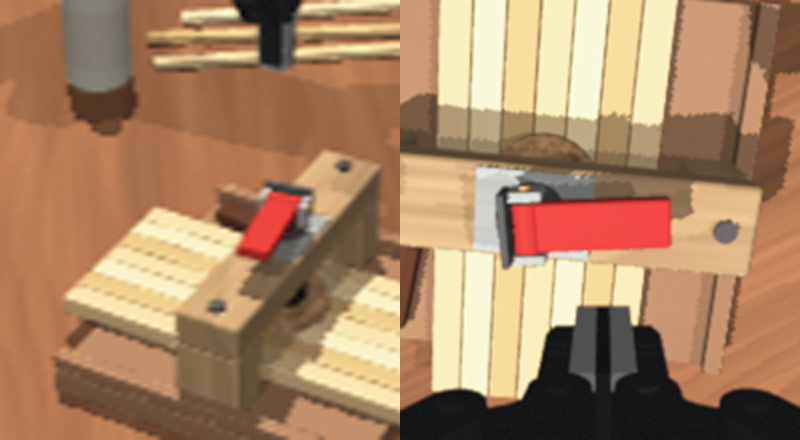

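Both views show the lever lying flat (wrist crop, about (510–670, 225)). It still lines up with the tool, so the bolt did not turn back, and the robot is clear. I'll hand it in.

```bash
python3 -c "
from rig import finish_job;print(finish_job())"
```

```text
the job is handed in; nothing more can be done
None
```

I screwed the bolt in to about 0.2 N m past first touch, folded the lever flat against its stop and moved the gripper clear; the job was handed in at 17 s, and the hand-in returned no verdict.

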